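Draw the mould clamp shut with its turnbuckle

TASK

Two turnbuckle clamps stand open on the glassworker's bench. On the one that holds the wide flat graphite bead mould (the block with rows of round cavities), turn the turnbuckle's middle body by swinging its bar right over to the other side, until both jaws are drawn fully in against the block. Leave the other clamp, which holds a round graphite roller, as it is.

Things in the scene. Friction and masses are not known exactly. Their poses are not given: they have to be found in the camera images.
- mould_axis (a point): Clamp fixed to the bench, base 110x200 mm; 70 mm wide jaws hold a graphite block 90x110 mm, top at 58 mm, with 2 rows of 4 round cavities. Above it an open steel turnbuckle body, 96 mm long, 24 thick, between threaded rods. Point: its centre, on the turning axis, 85 mm above the bench. y along the turnbuckle, z up, x level: the way the bar must swing. Nothing but the bar is over 102 mm high.
- mould_sleeve (a joint): Turn of the turnbuckle body, rad. 0: the bar leans 35 deg from upright to -x of mould_axis, jaws 10 mm off the block each. 0.611: upright. 1.571 (a quarter turn on): it leans 55 deg to +x, jaws against the block, firm stop. Stiff (0.1 N m: 1 to 4 N at the bar), stays where left. Starts at 0 to 0.3.
- mould_knob (a point): Centre of the 18 mm ball on the end of the mould clamp's bar. The bar is straight, 10 mm thick, and stands out square from the middle of the turnbuckle body; the ball's centre is 78 mm from the turning axis. It swings in the x-z plane of mould_axis.
- roller_knob (a point): The same ball on the bar of the other clamp, which is alike but holds a graphite roller 40 mm in diameter, 110 mm long. To be left where it is.

How it is judged:
At the end, for the whole second after the job is handed in: The mould clamp's turnbuckle body is turned to within 10 degrees of its closed stop (joint above 1.39 of 1.571 rad, each jaw within about 1 mm of the block) and at rest, and the ball of the roller clamp's bar is within 15 mm of where it was (value of joint mould_sleeve above 1.39 rad and velocity of joint mould_sleeve below 0.1 rad/s and distance of roller_knob from where it was at the start of the episode below 0.015 m); the robot touches nothing.
It fails at once if the roller clamp's bar is moved by more than 15 mm (distance of roller_knob from where it was at the start of the episode above 0.015 m).
It also fails if it takes over 32 s, if anything falls off the work surface, if the arm or the gripper's body presses on something with over 40 N, if the wrist force passes 120 N, or if a joint passes its speed limit or range.

ROBOT

A 7-joint arm with a two-finger parallel gripper is mounted at the origin on the work surface. World frame = base frame: x ahead of the robot, y to its left, z up, the work surface at z = 0. Lengths are in m, angles in rad, forces in N, time in s.
With the tool pointing down it reaches from about 0.35 to 0.9 m from the base axis. Payload 8.1 kg.
Tool frame: the origin (TCP) lies on the centre line of the jaws, within the pads' length; the fingertips stand 17 mm ahead of it and the grasp point (between the pads) lies 2 mm behind it; z points along the fingers, y is the line along which they close (so a half turn about z gives the same grasp; the last joint's range is limited). The gripper opens to 92 mm and grips with 3 to 60 N. Pads are 19 mm wide; open, the fingers measure 130 mm over their backs; the gripper's body (75 mm by 190 mm) begins 47 mm behind the grasp point.
Start: joints at [-1.385, 0.434, 0.025, 1.573, -0.012, 1.134, -0.075], TCP at [0.178, 0.599, 0.222] pointing down, gripper open.
Joint ranges: [-2.62, 2.62], [-0.44, 2.09], [-1.27, 1.32], [0.08, 2.57], [-1.32, 4.46], [0.12, 2], [-2.74, 2.74]. Speed limits (rad/s): [2.22, 2.22, 3.01, 3.01, 3.14, 3.14, 3.14].

INTERFACE

Orientations are given as a unit quaternion [w, x, y, z].
In Python, from workcell import reach, servo_line, move_joints, move_gripper, hold, ik, sense, get_image, Unreachable, hand_in, find_in, regions_of gives the robot as it stands. Calls block until the motion is done:
- reach(position, orientation): joint-space move of the TCP to a pose.
- servo_line(position, velocity=0.15, ori=None): straight line of the TCP; ori=None keeps the orientation; velocity is the mean speed in m/s.
- move_joints(angles): joint-space move.
- move_gripper(opening, grip_force=None): finger opening in m; grip_force is the grip in N (None keeps the last); returns when the fingers have stopped.
- hold(seconds).
- ik(position, orientation): joint angles nearest the present ones, or None.
- sense(): the state.
- get_image(name): name is "side" or "top"; returns a dict with "image" (480x640x3 uint8, red, green, blue), "fx", "fy", "cx", "cy" (pixels), "eye" and "rotation" of the camera in the world. Camera axes: x right, y down, z forward; pixel columns grow to the right and rows downward; lengths in m; the calibration is good to about 2 mm. A picture is of the moment at which its call begins. There is no depth.
A pose or a line that the arm cannot do raises Unreachable and nothing moves.
- hand_in(): hands the job in; it is judged then, once.
Trained networks look in the newest picture that a camera, given by its name, has taken for a name from the list of things; names that differ only in an ending like _2 or _b are one class to them, and where a whole thing is asked for, a point or a joint stands for the part that bears it (a point fixed in the world has none). Each returns a list of dicts, best first, with "conf" (0 to 1); they miss things now and then, are a little off and sometimes report something else, mostly with a low value. They report only what shows in the picture. A call takes as long as a camera call.
- find_in(thing, camera): "xyz" ([x, y, z] in m, in the coordinates of the camera as it stood for that picture, good to about 4 mm: the middle of the surface that is visible of it).
- regions_of(thing, camera): "region" (480x640 bool, what is visible of it).
The state is a dict: "t": time; "joint_positions": joint angles; "joint_velocities": joint speeds; "tau": joint torques, N m; "ee_pos": TCP position; "orientation": TCP orientation; "ft_force": force on the tool from outside, world axes, zero at the start; "moment": the same for the moment, N m; "finger_gap": finger opening in m; "grip_force": force on a finger pad.
Only numpy, scipy, OpenCV 4.12 (cv2) and the standard library are available. Lean on these libraries where they do the work, as an engineer would, in place of code of your own. Each camera call takes 0.05 s, during which the arm holds its last target. There are 200 camera calls.

## Working session

There is one attempt and no reset: what is moved stays moved. The work goes in short steps, each a Python script; the robot and the scene stay as the last script left them, time stands still between calls to the robot, and variables do not carry over. Pictures are saved under pics/ and viewed, at most 10 in all, crops included, and the job is handed in when it is done.

```bash
mkdir -p pics; cat > h.py <<'E'
import numpy as np, cv2
from workcell import *
def look(cam,fn=None):
    d=get_image(cam)
    if fn: cv2.imwrite('pics/'+fn,d['image'][:,:,::-1])
    return d
def w(d,p): return np.array(d['eye'])+np.array(d['rotation'])@np.array(p)
def px(d,P):
    c=np.array(d['rotation']).T@(np.array(P)-np.array(d['eye'])); return d['fx']*c[0]/c[2]+d['cx'],d['fy']*c[1]/c[2]+d['cy']
E
python3 - <<'E'
from h import *
for c in('top','side'):
    d=look(c,c+'0.png'); print(c,d['eye'],np.round(d['rotation'],3).tolist(),d['fx'])
    for n in('mould_knob','roller_knob','mould_sleeve','mould_axis'):
        for r in find_in(n,c)[:3]:
            P=w(d,r['xyz']); print(n,round(r['conf'],2),P.round(4),np.round(px(d,P)))
s=sense();print(s['t'],s['orientation'],s['finger_gap'])
E
```

```text
top [0.39987146 0.00385084 0.97543863] [0.047, -0.696, 0.714, -0.065] 523.9521238457514Traceback (most recent call last):
  File "<stdin>", line 6, in <module>
  File "h.py", line 7, in w
    def w(d,p): return np.array(d['eye'])+np.array(d['rotation'])@np.array(p)
                                          ~~~~~~~~~~~~~~~~~~~~~~~^~~~~~~~~~~~
ValueError: matmul: Input operand 1 has a mismatch in its core dimension 0, with gufunc signature (n?,k),(k,m?)->(n?,m?) (size 3 is different from 4)
```

```bash
cat > h.py <<'E'
import numpy as np, cv2
from scipy.spatial.transform import Rotation as R
from workcell import *
def rot(d): return R.from_quat(d['rotation'],scalar_first=True).as_matrix()
def look(cam,fn=None):
    d=get_image(cam)
    if fn: cv2.imwrite('pics/'+fn,d['image'][:,:,::-1])
    return d
def w(d,p): return np.array(d['eye'])+rot(d)@np.array(p)
def px(d,P):
    c=rot(d).T@(np.array(P)-np.array(d['eye'])); return d['fx']*c[0]/c[2]+d['cx'],d['fy']*c[1]/c[2]+d['cy']
E
python3 - <<'E'
from h import *
for c in('top','side'):
    d=look(c,c+'0.png'); print(c,d['eye'],rot(d).round(3).tolist(),d['fx'])
    for n in('mould_knob','roller_knob','mould_sleeve'):
        for r in find_in(n,c)[:3]:
            P=w(d,r['xyz']); print(n,round(r['conf'],2),P.round(4),np.round(px(d,P)))
s=sense();print(s['t'],s['orientation'],s['finger_gap'])
E
```

```text
top [0.39987146 0.00385084 0.97543863] [[-0.027, -0.987, 0.158], [-0.999, 0.023, -0.028], [0.024, -0.159, -0.987]] 523.9521238457514
mould_knob 0.98 [0.5423 0.1835 0.0972] [196. 242.]
roller_knob 0.79 [ 0.5435 -0.1877  0.0996] [415. 236.]
roller_knob 0.5 [0.5398 0.1795 0.0964] [199. 244.]
mould_sleeve 0.78 [0.5435 0.1822 0.0929] [198. 242.]
mould_sleeve 0.41 [ 0.5474 -0.1898  0.1009] [417. 234.]
side [0.48285682 0.68842869 0.63896824] [[-0.997, -0.054, 0.054], [-0.075, 0.572, -0.817], [0.013, -0.819, -0.574]] 506.0714486573335
mould_knob 0.77 [0.5367 0.1879 0.0929] [306. 344.]
roller_knob 0.59 [ 0.5424 -0.1884  0.0957] [322. 204.]
roller_knob 0.46 [0.5348 0.1873 0.0955] [307. 342.]
mould_sleeve 0.82 [0.5367 0.1909 0.0936] [306. 345.]
0.5 [ 1.27299647e-05  1.43933104e-01  9.89587419e-01 -3.75164049e-05] 0.09204124085016276
```

View pics/top0.png

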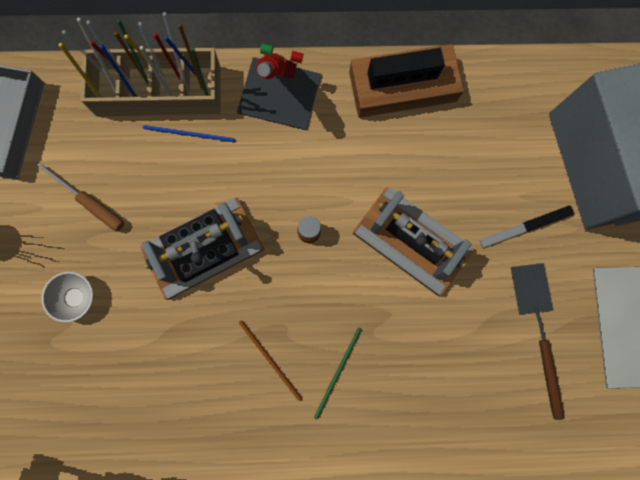

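View pics/side0.png

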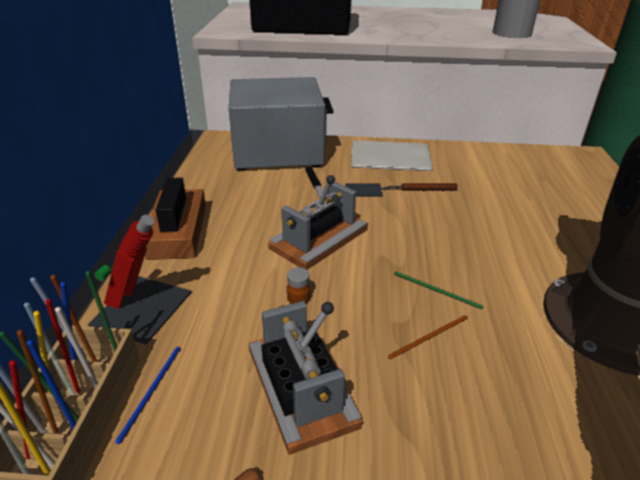

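The mould clamp is the left one: top image (200,245), side image (305,370). Its ball is near (328,309) in the side view, leaning toward the robot. I'll zoom in on it.

```bash
python3 - <<'E'
import cv2
a=cv2.imread('pics/top0.png')[180:310,125:285];b=cv2.imread('pics/side0.png')[285:455,230:380]
import numpy as np
a=cv2.resize(a,None,fx=2.5,fy=2.5,interpolation=2);b=cv2.resize(b,None,fx=2.5,fy=2.5,interpolation=2)
o=np.zeros((425,775,3),np.uint8);o[:325,:400]=a;o[:425,400:]=b;cv2.imwrite('pics/z.png',o)
E
```

```text
(no output)
```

View pics/z.png

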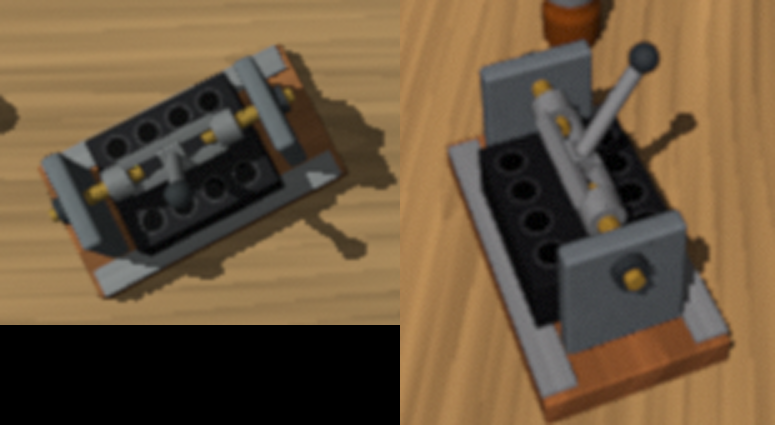

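The crop shows the ball at top px (196.6,257.2) and side px (327.6,307.8). The turnbuckle ends are at top (163.8,256.8) and (225,226.8), with its centre at top about (194,241.6) and side about (300,348).

```bash
cat >> h.py <<'E'
def ray(d,p):
    v=rot(d)@np.array([(p[0]-d['cx'])/d['fx'],(p[1]-d['cy'])/d['fy'],1.]); return np.array(d['eye']),v/np.linalg.norm(v)
def atz(d,p,z):
    e,v=ray(d,p); return e+v*(z-e[2])/v[2]
def tri(*dp):
    A=np.zeros((3,3));b=np.zeros(3)
    for d,p in dp:
        e,v=ray(d,p);M=np.eye(3)-np.outer(v,v);A+=M;b+=M@e
    return np.linalg.solve(A,b)
E
python3 - <<'E'
from h import *
t=look('top');s=look('side')
B=tri((t,(196.6,257.2)),(s,(327.6,307.8)));print('ball',B,px(t,B),px(s,B))
C=tri((t,(193.8,241.6)),(s,(300,348)));print('ctr',C,px(t,C),px(s,C))
a=atz(t,(163.8,256.8),.085);b=atz(t,(225,226.8),.085);print(a,b,(a+b)/2)
y=a-b;y/=np.linalg.norm(y);x=np.cross(y,[0,0,1]);print('y',y,'x',x, 'yaw',np.degrees(np.arctan2(x[1],x[0])))
C2=(a+b)/2
for c in (C,C2):
    r=B-c;print(np.linalg.norm(r),r@x,r@y,r[2])
for c,d in(('top',t),('side',s)):
    q=np.argwhere(regions_of('mould_sleeve',c)[0]['region']);print(c,q.min(0),q.max(0),q.mean(0))
E
```

```text
ball [0.50904217 0.17209072 0.1509423 ] (np.float64(196.5680454277475), np.float64(257.84259575750855)) (np.float64(326.8837549988137), np.float64(307.6590642046882))
ctr [0.54555432 0.19029043 0.08609745] (np.float64(193.7975421195261), np.float64(241.70379335646257)) (np.float64(299.87918049041474), np.float64(347.97478317760476))
[0.52090505 0.24101288 0.085     ] [0.57047735 0.13735488 0.085     ] [0.5456912  0.18918388 0.085     ]
y [-0.43143235  0.90214529  0.        ] x [ 0.90214529  0.43143235 -0.        ] yaw 25.558495336788273
0.07661083930526567 -0.040791206928133185 -0.0006662567353448554 0.06484484743112645
0.07735447049206419 -0.04043729502500558 0.00039106695811855484 0.06594229555302542
top [224 167] [261 221] [242.79948254 195.66752911]
side [302 283] [378 333] [340.77998472 305.76088617]
```

Ball, centre and yaw agree: the radius is 77 mm (78 expected), the off-axis error is under 1 mm and the lean is 31°. I'll push with closed fingers, fingertips at 120 mm height.

```bash
cat >> h.py <<'E'
C=np.array([.5456,.1897,.085]);X=np.array([.9021,.4314,0]);Y=np.array([-.4314,.9021,0])
def P(x,z): return np.array([C[0],C[1],0])+X*x+np.array([0,0,z])
E
python3 - <<'E'
from h import *
q0=np.array(sense()['joint_positions']);best=None
for sg in(1,-1):
    M=np.c_[np.cross(sg*Y,[0,0,-1]),sg*Y,[0,0,-1]]
    q=R.from_matrix(M).as_quat(scalar_first=True)
    ks=[ik(P(x,z),q) for x,z in((-.085,.25),(-.085,.137),(.05,.137))]
    print(sg,[None if k is None else np.round(k,2).tolist() for k in ks])
    if all(k is not None for k in ks):
        c=abs(np.array(ks[0])-q0).max()
        if best is None or c<best[0]: best=(c,q)
q=best[1];np.save('q.npy',q)
move_gripper(0.0,20)
reach(P(-.085,.25),q); servo_line(P(-.085,.137),.12)
s=sense();print(s['t'],s['ee_pos'],P(-.085,.137),s['ft_force'],s['finger_gap'])
f0=np.array(s['ft_force'])
for x in np.arange(-.075,.0451,.005):
    servo_line(P(x,.137),.06)
    f=np.array(sense()['ft_force'])-f0;print(round(x,3),(f@X).round(1),(f@Y).round(1),f[2].round(1))
    if np.linalg.norm(f)>15: break
print(sense()['t'])
look('side','s1.png')
E
```

```text
1 [[-0.6, 0.19, 0.22, 1.86, -0.05, 1.1, 1.64], [-0.53, 0.32, 0.14, 2.0, -0.06, 0.83, 1.65], [-0.47, 0.51, 0.06, 1.67, -0.04, 0.96, 1.62]]
-1 [[-1.01, 0.21, 0.71, 1.89, -0.15, 1.1, -1.36], [-0.93, 0.36, 0.66, 2.03, -0.3, 0.84, -1.23], [-0.86, 0.58, 0.65, 1.7, -0.41, 1.0, -1.18]]
5.1583 [0.46939384 0.15315345 0.13755308] [0.4689215 0.153031  0.137    ] [ 0.34573481  0.16248436 -0.33498566] 0.0008274876972914947
-0.075 -0.2 -0.8 0.7
-0.07 -0.9 -0.3 0.8
-0.065 -0.0 -0.7 0.5
-0.06 -0.5 -1.1 0.4
-0.055 -1.8 0.5 1.2
-0.05 -1.6 0.9 0.8
-0.045 -0.6 0.6 0.7
-0.04 -0.5 -0.5 -0.1
-0.035 -1.2 0.9 0.3
-0.03 -0.3 0.7 0.7
-0.025 -0.3 0.8 0.4
-0.02 0.8 0.8 0.7
-0.015 -1.1 -0.4 0.4
-0.01 0.5 -0.5 -0.9
-0.005 -0.7 0.5 -0.2
0.0 -1.2 0.3 -0.7
0.005 -1.8 1.6 -0.1
0.01 -0.6 0.1 0.1
0.015 -1.1 -0.4 0.1
0.02 -1.6 0.1 0.9
0.025 -1.7 0.4 1.0
0.03 -0.8 0.2 0.2
0.035 -3.1 1.6 -1.1
0.04 -1.7 0.9 0.6
0.045 -0.2 -0.6 0.5
11.475
```

View pics/s1.png

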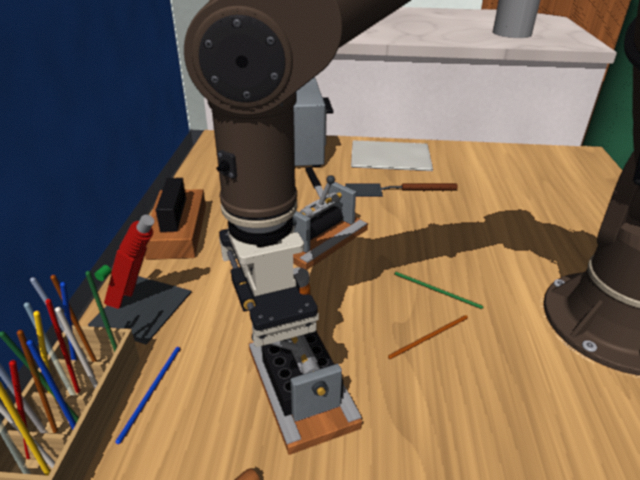

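The gripper hides the bar in this view (around 285,330). The jaws look drawn in, but there is no stop force yet, so I'll keep pushing until the stop shows.

```bash
python3 - <<'E'
from h import *
f0=np.array([.35,.16,-.33])
for x in np.arange(.048,.0701,.003):
    servo_line(P(x,.137),.04)
    s=sense();f=np.array(s['ft_force'])-f0;print(round(x,3),(f@X).round(1),(f@Y).round(1),f[2].round(1))
    if np.linalg.norm(f)>12: break
servo_line(P(x-.03,.137),.15); servo_line(P(x-.03,.26),.2)
reach(P(-.2,.28),np.load('q.npy'))
print(sense()['t'])
t=look('top','t2.png');s=look('side','s2.png')
a=cv2.imread('pics/top0.png')
o=np.hstack([cv2.resize(cv2.imread('pics/t2.png')[180:310,125:285],None,fx=2.5,fy=2.5),cv2.resize(cv2.imread('pics/s2.png')[285:415,230:380],None,fx=2.5,fy=2.5)])
cv2.imwrite('pics/z2.png',o)
th=np.radians(55);K=P(.078*np.sin(th),.085+.078*np.cos(th));print('expected ball',px(t,K),px(s,K))
E
```

```text
0.048 -1.0 -0.1 1.1
0.051 -0.4 -0.3 1.9
0.054 0.5 -0.2 0.8
0.057 -0.0 -0.4 2.0
0.06 -0.3 0.5 1.2
0.063 0.1 -0.3 0.8
0.066 0.0 0.2 1.1
0.069 -0.3 0.4 2.0
15.5917
expected ball (np.float64(172.08841519836935), np.float64(203.26051112872904)) (np.float64(254.78480641928795), np.float64(338.008025628372))
```

View pics/z2.png

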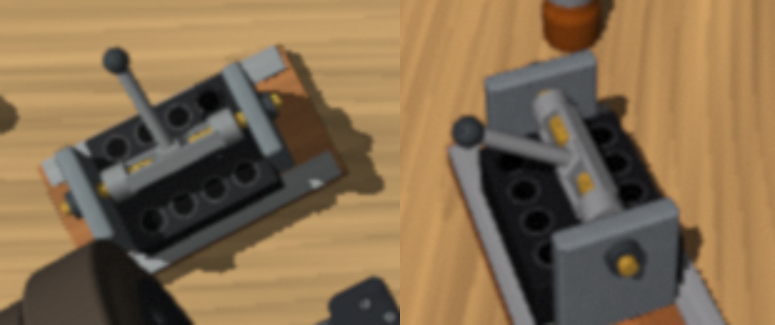

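The bar is now over: the ball is at top px (171.4,204) and side px (257.2,337.4), close to the closed prediction. Next I'll work out the angle.

```bash
python3 - <<'E'
from h import *
t=look('top');s=look('side')
B=tri((t,(171.4,204)),(s,(257.2,337.4)));r=B-C
print(B,np.linalg.norm(r),r@X,r@Y,r[2],'lean',np.degrees(np.arctan2(r@X,r[2])))
for a in(40,45,50,55):
    th=np.radians(a);K=P(.078*np.sin(th),.085+.078*np.cos(th));print(a,px(t,K),px(s,K))
E
```

```text
[0.60058237 0.21775695 0.13196462] 0.0775624203769629 0.06170336449550392 0.0015907802963620406 0.046964620350070777 lean 52.72394961325884
40 (np.float64(173.3380973861247), np.float64(208.55985736800903)) (np.float64(264.03883118924153), np.float64(327.50250871114395))
45 (np.float64(172.7420974823621), np.float64(206.48249776777956)) (np.float64(260.61277093889225), np.float64(330.887526684209))
50 (np.float64(172.3254810096784), np.float64(204.71288995683682)) (np.float64(257.51935575686565), np.float64(334.4003842798465))
55 (np.float64(172.08841519836935), np.float64(203.26051112872904)) (np.float64(254.78480641928795), np.float64(338.008025628372))
```

It measures about 53° (limit 45°). The stop was never felt, so I'll confirm with a gentle touch down on the ball. A closed bar would put its top at z≈0.139.

```bash
python3 - <<'E'
from h import *
q=np.load('q.npy')
reach(P(.064,.20),q); servo_line(P(.064,.165),.1)
f0=np.array(sense()['ft_force'])
for z in np.arange(.163,.149,-.002):
    servo_line(P(.064,z),.03)
    s=sense();f=np.array(s['ft_force'])-f0;print(round(z,3),round(s['ee_pos'][2]-.017,4),f.round(1))
    if f[2]>10: break
servo_line(P(.064,.25),.2); reach(P(-.15,.28),q)
print(sense()['t'])
t=look('top');s=look('side')
o=np.hstack([cv2.resize(t['image'][180:310,125:285,::-1],None,fx=2.5,fy=2.5),cv2.resize(s['image'][285:415,230:380,::-1],None,fx=2.5,fy=2.5)])
cv2.imwrite('pics/z3.png',o)
r=find_in('roller_knob','side');print([(round(k['conf'],2),w(s,k['xyz']).round(3)) for k in r])
E
```

```text
0.163 0.1464 [0.7 0.  0. ]
0.161 0.1439 [-0.   0.8 -0. ]
0.159 0.1418 [0.6 0.2 0.2]
0.157 0.1398 [-0.3  1.4  0.1]
0.155 0.1379 [0.2 1.1 1. ]
0.153 0.1358 [0.9 1.1 0.1]
0.151 0.1339 [ 1.   0.8 -0.2]
0.149 0.1318 [ 0.5  1.1 -0.1]
20.8833
[(0.81, array([ 0.542, -0.189,  0.093]))]
```

View pics/z3.png

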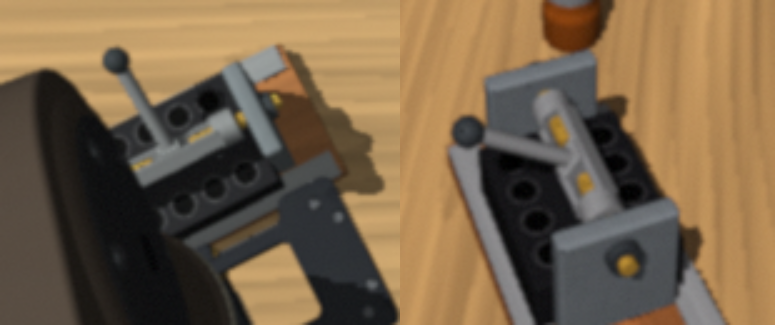

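The ball hasn't moved. The side-view row of 337.4 px matches 55° (45° would be 331), and both jaws look in against the block. The roller clamp reads the same as at the start, and the arm is clear, so I'm handing in.

```bash
python3 -c "
from workcell import *
print(hand_in())"
```

```text
the job is handed in; nothing more can be done
None
```

I handed the job in with the mould clamp's bar swung over to about 53° by camera (closed stop 55°, limit about 45°), its jaws looking drawn in against the block and the roller clamp unmoved; no stop force was felt and a check press on the ball met no contact, which I can't explain, so closure rests on the camera alone.

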